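Layer a cork popper body and hold it true with spring tweezers

ROBOT

A 7-joint arm with a two-finger parallel gripper is mounted at the origin on a cart in front of the work surface, level with it; the furniture and walls round the work are solid. World frame = base frame: x ahead of the robot, y to its left, z up, the work surface at z = 0. Lengths are in mm, angles in rad, forces in N, time in s.
With the tool pointing down it reaches from about 425 to 875 mm from the base axis. Payload 8.4 kg.
Tool frame: the origin (TCP) lies between the finger pads, 19 mm behind the fingertips; this is the grasp point; z points along the fingers, y is the line along which they close (so a half turn about z gives the same grasp; the last joint's range is limited). The gripper opens to 85 mm and grips with 20 to 120 N. Pads are 22 mm wide; open, the fingers measure 114 mm over their backs; the gripper's body (76 mm by 85 mm) begins 54 mm behind the grasp point. The pads swing forward as they close: fully open they stand 13 mm farther back than shut.
Start: joints at [-1.384, 0.333, 0.04, 1.465, -0.013, 1.343, -0.059], TCP at [183.253, 623.605, 250.008] pointing down, gripper open.
Joint ranges: [-2.58, 2.58], [-0.38, 2.09], [-1.3, 1.39], [0.25, 2.4], [-1.5, 4.64], [0.08, 2.09], [-2.65, 2.65]. Speed limits (rad/s): [2.22, 2.22, 2.79, 2.79, 3.14, 3.14, 3.14].

INTERFACE

Orientations are given as a unit quaternion [w, x, y, z].
In Python, from bench import r, imaging, order gives the robot as it stands.
- The arm moves only by the tool jog_arm, never from a script. Its argument "series" is a list of rows, each a list of 2 entries, a list of its own where there are three numbers: the shift along the tool's x, y, z scaled (see below), then the turn, a rotation vector about the tool's x, y, z scaled (see below). A call has 1 to 10 rows; each row shifts and turns the commanded pose from where the row before left it, along the tool's axes as they then stand; what a row does not reach is not made up. The controller multiplies each number of a shift by 0.06 m and each number of a turn by 90 degrees. A row lasts 1/8 s, in which the tool goes at most 62.5 mm and 10.7 degrees, less where a joint would pass 70% of its speed; a pose out of reach is approached as far as the arm can. A call with a number of a shift or a turn outside -1 to 1 is refused whole. A call with a gripper value outside its range is refused whole. "gripper" is the closure, from -1 (fully open) to 1 (shut), set as the call begins (left out, the last holds). The fingers move at their own pace and stop on an object; "squeeze" is the grip in N (left out, the last holds). Time passes only in rows, so rows that do not move let the fingers close. It gives the time, the measured TCP pose, the force, the opening and the grip force at its end, in the units of the state.
- r.get_state(): the state, without advancing time (a new reading comes with each control period).
- imaging.camera(name): name is "scene" or "side" or "wrist"; returns (picture, depth): 420x560x3 uint8, red, green, blue; 420x560 float32, mm along the optical axis (not along the pixel's ray), 0 where there is no reading.
- imaging.camera_params(name): a dict with "mtx" (3x3 intrinsics, pixels), "k1" (the pictures are not rectified: a ray, as slopes to the right and down, at radius r is drawn at 1 + k1 r^2 times it, then the intrinsics apply), "world_to_cam" (4x4, takes a point from world to camera coordinates); the wrist camera has in their place "tool_from_camera" (4x4, takes a point from camera to tool coordinates, whose origin is the TCP and whose axes are the flange's). Camera axes: x right, y down, z forward; pixel columns grow to the right and rows downward; lengths in mm; the calibration is good to about 2 mm. A picture is of the moment at which its call begins: read the wrist's pose just before it. camera_params takes no time and is no camera call.
- order.hand_in(): hands the job in; it is judged then, once.
The state is a dict: "time": time; "joint_positions": joint angles; "joint_vel": joint speeds; "effort": joint torques, N m; "tool_pos": TCP position; "ee_rot": TCP orientation; "contact_force": force on the tool from outside, world axes, zero at the start; "ft_torque": the same for the moment, N m; "width": opening from 0.0 (shut) to 1.0 (fully open); "grasp_force": force on a finger pad.
Only numpy, scipy, OpenCV 4.12 (cv2) and the standard library are available. Lean on these libraries where they do the work, as an engineer would, in place of code of your own. Each camera call takes 0.05 s, during which the arm holds its last target. There are 200 camera calls.

TASK

Build up the cork popper body on the white tile: lay the plain disc squarely on the disc that is already there, then the cupped disc on top with its cup up, edges in line, letting go of each. Then take the flat-bladed spring tweezers out of the wooden tool block, lower the two blades upright on either side of the stack until they span all three discs, tips just clear of the tile, and squeeze the legs to the line on their gauge bar, so that both blades lightly nip the stack and keep it true while the cement grabs. Finish while holding the tweezers still like that; leave the other things on the desk where they are.

Things in the scene. Friction and masses are not known exactly. Their poses are not given: they have to be found in the camera images.
- tile: white glazed square tile, 100x100x6 mm, flat and fixed on the desk; origin at the centre of its underside, z up, top at z = 6 mm. The stack is built on it.
- tail_disc: lowest cork disc, 26 mm across, 10 mm thick, already lying on the tile; origin at the centre of its underside, z up.
- plain_disc: cork disc with flat faces, 26 mm across, 8 mm thick, lying on the desk to the right; goes in the middle of the stack. Origin at the centre of its underside, z up.
- face_disc: thicker cork disc with a hollow, dished (cupped) upper face, 26 mm across, 12 mm thick, cup 6 mm deep to a thin rim, lying cup up on the desk to the right; goes on top, cup up. Origin at the centre of its underside, z up (out of the cup).
- tool_block: fixed wooden tool block, 130 (x) x 72 (y) x 50 mm, origin at the centre of its underside. The tweezers stand in the slot 36 mm from the centre towards -x (nearest the robot), 15 (x) x 52 (y) mm, 38 mm deep; other tools stand fixed in its rear half, at most 60 mm above its top.
- tweezers: U-shaped steel spring tweezers, 46 g, 108 mm tall, standing bow up, tips down in the slot. Origin midway between the tips, z up to the bow, y the direction in which the legs open and close, x across the 12 mm wide legs. Both legs hang from the bow at z = 94 mm and swing symmetrically, each against a spring. They splay outward when relaxed and are parallel at the mark.
- grip (a point): midway between the knurled finger pads outside on the legs, 58 mm above the tips (pads 14 mm tall, 12 mm wide). Over the pads: 42.6 mm relaxed, 35 mm at the mark. Squeezing to the mark takes about 5 N a pad, about 8 N with the stack between. With fingertips 7 mm below this point the bow's top is 38 mm above the TCP.
- blade_l: flat blade of the left (+y) leg, 14 mm wide, 2 mm thick, the lowest 48 mm of the leg; toed in a little, it flexes outward where it joins the leg (about 1 N per mm at mid-stack) and at the mark lies flat along a 26 mm stack. Origin at its upper end.
- blade_r: flat blade of the right (-y) leg, the same. Origin at its upper end.
- tip_l (a point): lower end of the left blade, inner face; the tips stand 42 mm apart relaxed, 22 mm at the mark with nothing between, 26 mm at the mark with the stack between (about 1.5 N on it)
- tip_r (a point): lower end of the right blade, inner face
- leg_l (a joint): squeeze of the legs, rad (right follows left): 0 relaxed, 0.105 at the mark, 0.15 stop; 1 mm less over the pads is 0.0139 rad more. The mark: a brass gauge bar fixed to the left leg crosses the -x side 44 mm above the tips; its one dark line stands at the outer face of the right leg at the mark; before that it shows between the legs.
- cement_bottle: bystander: small cement bottle, black cap, 26 mm wide, 58 mm tall, standing behind the tile; leave it alone
- uv_lamp: bystander: black stubby lamp, 29 mm wide, 72 mm tall, standing behind the tile to the left; leave it alone
- spool: bystander: thread spool lying on its side, 34x25x25 mm; leave it alone
- marker: bystander: marker pen lying flat, 132x15x15 mm; leave it alone
- wax_tin: bystander: flat round tin, 46 mm across, 17 mm high, near the front edge on the left; leave it alone
- scissors: bystander: small scissors lying flat, 99x46x5 mm, near the front edge; leave it alone
Things that resemble listed ones, but are neither listed nor needed, are in the scene too. Leave any black look-alike of the face_disc alone.

How it is judged (in metres and radians):
On the way, in this order (a step that is already met when the one before it is completed fails the run):
1. the plain disc lies flat and centred (within 4 mm) on the tail disc, let go (z of tail_disc in the frame of tile between 0.004 and 0.008 m and horizontal distance between tail_disc and tile below 0.037 m and angle between each of tail_disc, plain_disc's own z axis and vertical below 0.1 rad and horizontal distance between plain_disc and tail_disc below 0.004 m and z of plain_disc in the frame of tail_disc between 0.008 and 0.012 m and contact force between the fingers and plain_disc below 0.05 N), for 0.2 s.
2. the cupped disc lies flat, cup up and centred (within 4 mm) on the plain disc, let go (z of tail_disc in the frame of tile between 0.004 and 0.008 m and horizontal distance between tail_disc and tile below 0.037 m and angle between each of tail_disc, plain_disc, face_disc's own z axis and vertical below 0.1 rad and horizontal distance between plain_disc and tail_disc below 0.004 m and z of plain_disc in the frame of tail_disc between 0.008 and 0.012 m and horizontal distance between face_disc and plain_disc below 0.004 m and z of face_disc in the frame of plain_disc between 0.006 and 0.01 m and contact force between the fingers and face_disc below 0.05 N), for 0.2 s.
3. the tweezers are lifted clear out of the block (z of tip_l in the frame of tool_block above 0.053 m), for 0.1 s.
At the end, for the whole second after the job is handed in: Fingers hold the upright tweezers (0.15 rad) still and off the tile, tips under 7.5 mm above it, legs at the mark (leg_l 0.090 to 0.122), each blade on the stack (over 0.15 N); discs flat, in order, within 4 mm of the one below and 37 mm of the tile's middle, untouched by the fingers (all of step 2 and value of joint leg_l between 0.09 and 0.122 rad and (contact force between blade_l and tail_disc above 0.15 N or contact force between blade_l and plain_disc above 0.15 N or contact force between blade_l and face_disc above 0.15 N) and (contact force between blade_r and tail_disc above 0.15 N or contact force between blade_r and plain_disc above 0.15 N or contact force between blade_r and face_disc above 0.15 N) and linear speed of tweezers below 0.02 m/s and angle between tweezers's own z axis and vertical below 0.15 rad and z of each of tip_l, tip_r in the frame of tail_disc below 0.0075 m and contact force between tweezers and tile below 0.05 N and contact force between the fingers and tweezers above 1 N and contact force between the fingers and tail_disc below 0.05 N and contact force between the fingers and plain_disc below 0.05 N); the arm keeps its last pose, push and grip.
It fails at once if a bystander is moved more than 25 mm (distance of any of cement_bottle, uv_lamp, spool, marker, wax_tin, scissors from where it was at the start of the episode above 0.025 m).
It fails at once if a blade presses on a disc with more than 12 N (contact force between any of blade_l, blade_r and tail_disc above 12 N or contact force between any of blade_l, blade_r and plain_disc above 12 N or contact force between any of blade_l, blade_r and face_disc above 12 N).
It also fails if it takes over 67 s, if anything falls off the work surface, if the arm or the gripper's body presses on something with over 40 N, if the wrist force passes 120 N, or if a joint passes its speed limit or range.

## Working session

There is one attempt and no reset: what is moved stays moved. The work goes in short steps, Python scripts to look and compute and a tool call to move; the robot and the scene stay as the last step left them, time stands still between calls to the robot, and variables do not carry over. Pictures are saved under pics/ and viewed, at most 10 in all, crops included, and the job is handed in when it is done.

Besides the shell and the picture viewer there is one more tool, called after "Request:" as name(argument=value, ...) on one line, values as JSON. jog_arm: Moves the arm, as the interface text tells. Shifts and turns lie within -1 to 1; 1 stands for 0.06 m of shift or 90 degrees of turn. Its arguments: {"type":"object","properties":{"series":{"type":"array"},"gripper":{"type":"number"},"squeeze":{"type":"number"}},"required":["series"]}

```bash
mkdir -p pics
cat > h.py <<'E'
import numpy as np, cv2
from bench import r, imaging, order
def cam(name, save=None):
    s=r.get_state(); p=imaging.camera_params(name); im,d=imaging.camera(name)
    if save: cv2.imwrite('pics/'+save, im[:,:,::-1])
    np.savez('/tmp/%s.npz'%name, im=im,d=d)
    K=np.array(p['mtx']); 
    if name=='wrist':
        from scipy.spatial.transform import Rotation as R
        T=np.eye(4); q=s['ee_rot']; T[:3,:3]=R.from_quat([q[1],q[2],q[3],q[0]]).as_matrix(); T[:3,3]=s['tool_pos']
        C=T@np.array(p['tool_from_camera'])
    else: C=np.linalg.inv(np.array(p['world_to_cam']))
    return im,d,K,p['k1'],C
def ray(K,k1,u,v):
    return cv2.undistortPoints(np.array([[[u,v]]],float),K,np.array([k1,0,0,0,0.]))[0,0]
def cloud(d,K,k1,C):
    h,w=d.shape; g=np.stack(np.meshgrid(np.arange(w),np.arange(h)),-1).reshape(-1,1,2).astype(float)
    n=cv2.undistortPoints(g,K,np.array([k1,0,0,0,0.])).reshape(h,w,2)
    P=np.concatenate([n*d[...,None],d[...,None]],-1)
    return P@C[:3,:3].T+C[:3,3]
E
python3 - <<'E'
from h import *
for n in ('scene','side'):
    im,d,K,k1,C=cam(n,n+'0.png'); print(n,K,k1,C.round(3))
print(r.get_state())
p=imaging.camera_params('wrist'); print(p)
a=cv2.imread('pics/scene0.png')
E
```

```text
scene [[473.3761489    0.         274.51130528]
 [  0.         473.3761489  208.95057583]
 [  0.           0.           1.        ]] -0.13678192231399128 [[ 8.16000e-01 -4.61000e-01  3.49000e-01  1.24970e+02]
 [-5.77000e-01 -6.31000e-01  5.19000e-01 -4.28149e+02]
 [-1.90000e-02 -6.25000e-01 -7.81000e-01  9.05744e+02]
 [ 0.00000e+00  0.00000e+00  0.00000e+00  1.00000e+00]]
side [[393.56893802   0.         279.2031076 ]
 [  0.         393.56893802 209.77800242]
 [  0.           0.           1.        ]] 0.03742842663794634 [[ 9.72000e-01 -1.42000e-01  1.85000e-01  3.31110e+02]
 [-2.33000e-01 -5.45000e-01  8.05000e-01 -5.73990e+02]
 [-1.40000e-02 -8.26000e-01 -5.63000e-01  5.75912e+02]
 [ 0.00000e+00  0.00000e+00  0.00000e+00  1.00000e+00]]
{'time': 0.1, 'joint_positions': array([-1.38418949,  0.3338294 ,  0.03990345,  1.46617754, -0.01341208,
        1.34330087, -0.05850533]), 'joint_vel': array([ 0.00254425, -0.00158171, -0.00123117,  0.00049488,  0.00025254,
        0.00012965, -0.00025853]), 'effort': array([ 3.50812028e-03, -6.60014105e+01,  1.36984337e+00, -4.06470752e+01,
       
[... 226 characters left out ...]
[-0.83835285, -0.03623974,  0.04682183]), 'ft_torque': array([0.01463721, 0.00618647, 0.00981835]), 'grasp_force': 0.0, 'width': 1.001485982828166}
{'mtx': array([[329.14990444,   0.        , 275.74555896],
       [  0.        , 329.14990444, 210.70127386],
       [  0.        ,   0.        ,   1.        ]]), 'k1': 0.011646481480259993, 'tool_from_camera': array([[ 9.17216265e-04, -9.64483742e-01, -2.64140626e-01,
         6.56469308e+01],
       [ 9.99999578e-01,  8.72399651e-04,  2.86970617e-04,
        -1.69488568e-01],
       [-4.63423050e-05, -2.64140778e-01,  9.64484135e-01,
        -1.25113662e+02],
       [ 0.00000000e+00,  0.00000000e+00,  0.00000000e+00,
         1.00000000e+00]])}
```

View pics/scene0.png

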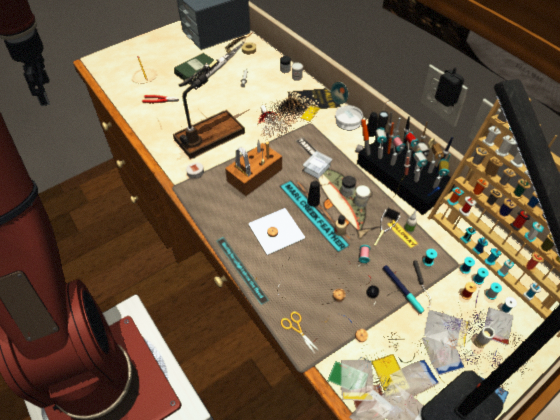

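View pics/side0.png

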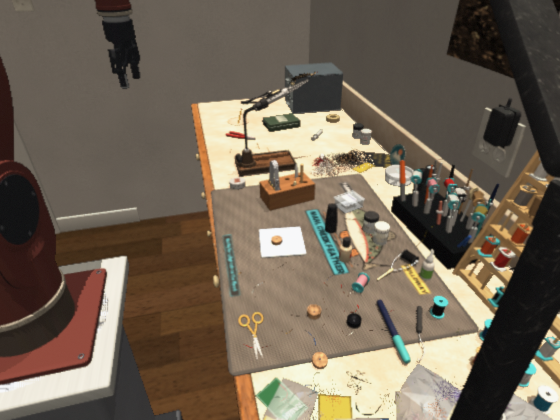

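The scene view shows the tile and tail disc near (273,231), cork discs at (338,295) and (361,335), the black look-alike at (372,291), and the block at (254,170). I'll enlarge these areas and localise them by depth.

Run:
```python
from h import *
L={'scene':[(272,231),(338,295),(361,335),(254,170)],'side':[(277,240),(315,312),(320,359),(287,190)]}
out=[]
for n in L:
    z=np.load('/tmp/%s.npz'%n); p=imaging.camera_params(n); C=np.linalg.inv(np.array(p['world_to_cam']))
    P=cloud(z['d'],np.array(p['mtx']),p['k1'],C)
    for u,v in L[n]:
        w=P[v-20:v+21,u-20:u+21].reshape(-1,3); 
        print(n,(u,v),P[v,u].round(1))
        w=w[np.hypot(*(w-P[v,u])[:,:2].T)<24]
        if v!=170 and v!=190:
          base=6 if (u in(272,277)) else 0
          for zz in (3,6):
            t=w[(w[:,2]>base+zz)&(w[:,2]<base+16)]; c=(t.min(0)+t.max(0))/2; print('  ',zz,len(t),c.round(1),(t.max(0)-t.min(0)).round(1),np.percentile(t[:,2],[10,50,90]).round(1),'base',np.percentile(w[:,2],10).round(1))
        else:
          w=P[v-45:v+46,u-45:u+46].reshape(-1,3); t=w[abs(w[:,2]-50)<3]
          rc=cv2.minAreaRect(t[:,:2].astype(np.float32)); print('  top',len(t),rc)
          t=w[(w[:,2]>75)&(w[:,0]<P[v,u][0]+10)]; print('  hi',len(t),t.mean(0) if len(t) else '', t.max(0) if len(t) else '')
          rel=w[(w[:,2]>56)&(w[:,2]<125)]; np.save('/tmp/b_%s.npy'%n,rel)
    # tile: white corners
    im=z['im']; u,v=L[n][0]; m=np.zeros(im.shape[:2],np.uint8); m[v-35:v+35,u-35:u+35]=(im[v-35:v+35,u-35:u+35].min(-1)>170)
    t=P[m>0]; print('  tile',len(t),cv2.minAreaRect(t[:,:2].astype(np.float32)),np.median(t[:,2]))
    a,b=((338,295),(361,335)) if n=='scene' else ((315,312),(320,359))
    for u,v in(a,b): out.append(cv2.resize(im[v-18:v+18,u-18:u+18,::-1],(260,260),interpolation=2))
    u,v=L[n][3]; out.append(cv2.resize(im[v-45:v+35,u-40:u+40,::-1],(260,260),interpolation=2))
cv2.imwrite('pics/m.png',np.vstack([np.hstack(out[:3]),np.hstack(out[3:])]))
```

```text
scene (272, 231) [479.6 112.7  16.6]
   3 126 [479.6 110.9  15.3] [45.  41.4 12.6] [ 9.5 16.1 18.8] base 5.4
   6 92 [480.8 113.8  16.9] [24.5 25.7  9.5] [14.6 16.8 19.3] base 5.4
scene (338, 295) [ 500.7 -101.9    5.6]
   3 132 [ 502.9 -100.5    9.1] [41.6 40.5 12. ] [ 3.8  7.7 12.5] base -1.5
   6 96 [ 501.8 -103.1   10.6] [26.2 24.8  8.9] [ 7.   9.1 13.1] base -1.5
scene (361, 335) [ 479.6 -200.3    6. ]
   3 126 [ 480.4 -195.7    7.8] [24.8 34.   9.6] [4.8 7.5 9.8] base -3.8
   6 94 [ 480.4 -200.8    9.3] [24.7 23.5  6.6] [ 6.5  8.1 10. ] base -3.8
scene (254, 170) [537.9 272.1  49.7]
  top 737 ((551.1466674804688, 295.9571838378906), (131.48175048828125, 76.51740264892578), 7.932900428771973)
  hi 172 [448.23567848 161.20690284 241.03862345] [524.95270305 307.98565078 905.74390229]
  tile 1410 ((351.91424560546875, -142.4718017578125), (719.084716796875, 124.00811004638672), 61.32057571411133) 7.221695355777001
side (277, 240) [481.5 108.2  16.7]
   3 96 [485.8 108.4  14. ] [31.8 37.8 10.1] [10.9 16.7 18.1] base 6.2
   6 79 [482.1 114.3  15.7] [23.5 26.   6.8] [14.1 17.  18.2] base 6.2
side (315, 312) [ 503.8 -104.2    6.9]
   3 161 [ 501.9 -103.6    8.2] [24.4 25.5  9.9] [ 5.2  7.9 11.8] base -1.2
   6 134 [ 501.9 -103.4    9.6] [24.3 25.   7.1] [ 6.6  8.5 12. ] base -1.2
side (320, 359) [ 481.5 -200.3    7. ]
   3 194 [ 481.  -200.     7.2] [25.4 24.6  8.4] [5.5 7.7 9.7] base -3.4
   6 161 [ 480.5 -200.     8.7] [23.8 24.6  5.4] [6.6 8.  9.8] base -3.4
side (287, 190) [544.2 260.7  49.5]
  top 616 ((552.0379028320312, 309.7898254394531), (132.89224243164062, 388.39501953125), 7.64274263381958)
  hi 183 [484.26876901 140.01457505 182.65184385] [526.08908188 494.06240919 575.91223393]
  tile 1148 ((441.7395324707031, -204.52719116210938), (764.6319580078125, 101.51451873779297), 80.89299011230469) 7.197116454290949
```

View pics/m.png

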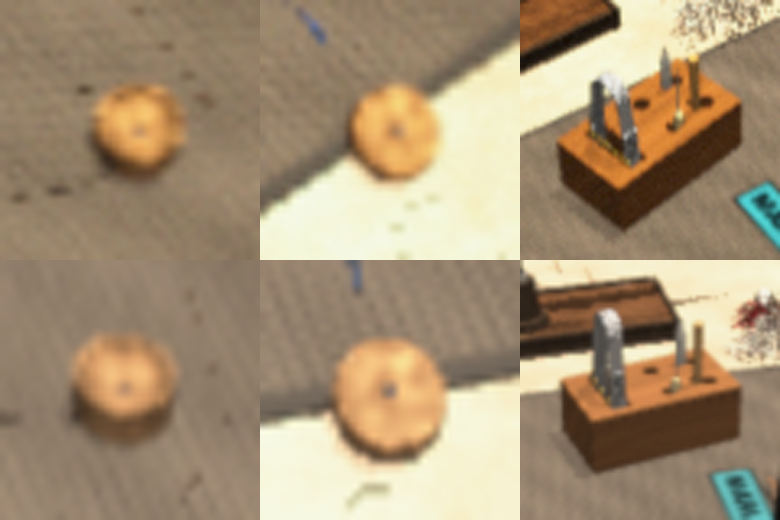

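```bash
cat >> h.py <<'E'
def plan(x,y,z):
    from scipy.spatial.transform import Rotation as R
    s=r.get_state(); q=s['ee_rot']; M=R.from_quat([q[1],q[2],q[3],q[0]]).as_matrix()
    print('t',round(s['time'],2),'tcp',np.round(s['tool_pos'],1),'yaw_y',np.degrees(np.arctan2(M[1,1],M[0,1])).round(1),'z',M[:,2].round(3),'w',round(s['width'],3),'g',round(s['grasp_force'],1),'F',np.round(s['contact_force'],1))
    print('shift units',((M.T@(np.array([x,y,z])-s['tool_pos']))/60).round(3))
E
python3 - <<'E'
from h import *
for n in ('scene','side'):
    z=np.load('/tmp/%s.npz'%n); p=imaging.camera_params(n); C=np.linalg.inv(np.array(p['world_to_cam']))
    P=cloud(z['d'],np.array(p['mtx']),p['k1'],C)
    q=P[(z['d']>0)&(P[...,2]>130)&(P[...,2]<560)&(P[...,0]>250)&(P[...,0]<750)&(abs(P[...,1])<750)]
    g,i=np.unique((q[:,:2]//50*50).astype(int),axis=0,return_inverse=True); i=i.ravel()
    print(n,[(*map(int,g[k]),int(q[i==k,2].min()),int(q[i==k,2].max())) for k in range(len(g)) if (i==k).sum()>5])
b={'scene':(372,291),'side':(354,320)}
print(P[320,354])
for n in ('scene','side'):
    q=np.load('/tmp/b_%s.npy'%n); q=q[q[:,0]<540]
    for lo,hi in((56,70),(70,85),(85,100),(100,112),(112,125)):
        t=q[(q[:,2]>lo)&(q[:,2]<hi)]
        if len(t): print(n,lo,len(t),t.mean(0).round(1),t.min(0).round(1),t.max(0).round(1))
plan(440,250,230)
E
```

```text
scene [(450, 450, 131, 213), (500, -550, 137, 144), (500, -500, 133, 142), (500, -450, 130, 429), (500, -400, 483, 522), (500, -350, 505, 551), (500, -300, 540, 552), (500, 450, 184, 232), (550, -550, 130, 146), (550, -500, 130, 144), (550, -400, 517, 520), (550, -350, 518, 553), (550, -300, 535, 559), (550, 450, 198, 236), (600, -550, 130, 144), (600, -500, 130, 142), (600, 450, 217, 274), (650, 450, 246, 274)]
side [(450, 450, 130, 213), (500, -450, 221, 492), (500, -400, 478, 522), (500, -350, 508, 539), (500, 450, 182, 230), (550, -450, 234, 369), (550, -400, 503, 520), (550, -350, 517, 538), (550, 450, 200, 236), (600, 450, 219, 271), (650, 450, 245, 273)]
[ 566.68331259 -138.33634561    6.29481285]
scene 56 39 [513.9 289.8  62.8] [504.2 266.9  56.1] [526.  310.9  69.9]
scene 70 42 [515.6 287.2  77.1] [506.6 268.   70.4] [524.1 310.4  84.8]
scene 85 39 [516.8 285.7  92.3] [508.  271.3  85.8] [525.  308.   99.2]
scene 100 27 [516.4 284.9 105.5] [508.4 273.  100.3] [524.7 305.9 111.3]
scene 112 47 [516.4 286.1 117.8] [509.5 272.7 112.1] [524.  301.6 122.2]
side 56 99 [497.  388.8  62.2] [465.1 267.6  56. ] [526.5 501.8  69.9]
side 70 56 [512.6 313.   76.9] [475.7 266.1  70.1] [526.2 494.1  84.9]
side 85 42 [517.6 288.2  92.3] [510.3 271.3  85.4] [525.1 308.9  99.8]
side 100 38 [517.4 285.4 105.8] [509.5 272.3 100.1] [525.6 305.9 111.8]
side 112 37 [518.  284.7 118.6] [510.2 275.2 112.3] [525.6 301.6 122.5]
t 0.1 tcp [183.2 623.3 249.2] yaw_y 73.6 z [-0.    -0.001 -1.   ] w 1.001 g 0.0 F [-0.8 -0.   0. ]
shift units [-5.861 -4.761  0.328]
```

Request:
jog_arm(series=[[[0,0,0],[0,0,-0.09]],[[0,0,0],[0,0,-0.09]],[[0,0,0],[0,0,-0.09]],[[0,0,0],[0,0,0]]], gripper=-0.1)

```text
time: 0.6
tool_pos: [183.3, 623.4, 249.6]
ee_rot: [-0.0, -0.069, 0.998, -0.0]
contact_force: [0.0, 0.2, -0.3]
width: 0.545
grasp_force: 0.0
```

Request:
jog_arm(series=[[[-0.34,-0.67,0],[0,0,0]],[[-0.34,-0.67,0],[0,0,0]],[[-0.34,-0.67,0],[0,0,0]],[[-0.34,-0.67,0],[0,0,0]],[[-0.34,-0.67,0],[0,0,0]],[[-0.34,-0.67,0],[0,0,0]],[[-0.34,-0.67,0],[0,0,0]],[[-0.34,-0.67,0],[0,0,0]],[[-0.34,-0.67,0],[0,0,0]],[[-0.34,-0.67,0],[0,0,0]]])

```text
time: 1.85
tool_pos: [441.3, 252.2, 250.0]
ee_rot: [-0.0, -0.067, 0.998, 0.0]
contact_force: [-0.2, 0.9, 0.4]
width: 0.548
grasp_force: 0.0
```

Run:
```python
from h import *
plan(440,-180,150)
```

```text
t 1.85 tcp [441.3 252.2 250. ] yaw_y 97.7 z [-0.  0. -1.] w 0.548 g 0.0 F [-0.2  0.9  0.4]
shift units [ 0.986 -7.136  1.665]
```

Request:
jog_arm(series=[[[-0.09,-0.6,0.42],[0,0,0]],[[-0.09,-0.6,0.42],[0,0,0]],[[-0.09,-0.6,0.42],[0,0,0]],[[-0.09,-0.6,0.42],[0,0,0]],[[0,0,0],[0,0,0]]])

```text
time: 2.48
tool_pos: [481.3, 110.6, 147.5]
ee_rot: [-0.002, -0.065, 0.998, -0.001]
contact_force: [1.0, -0.2, -0.4]
width: 0.553
grasp_force: 0.0
```

```bash
cat >> h.py <<'E'
def disc(lo,hi,near,R=30):
    im,d,K,k1,C=cam('wrist'); P=cloud(d,K,k1,C)
    m=(d>0)&(np.hypot(P[...,0]-near[0],P[...,1]-near[1])<R)
    w=P[m]; print('zpct',np.percentile(w[:,2],[5,25,50,75,95]).round(1))
    t=P[m&(P[...,2]>lo)&(P[...,2]<hi)]
    c,rad=cv2.minEnclosingCircle(t[:,:2].astype(np.float32)); rc=cv2.minAreaRect(t[:,:2].astype(np.float32))
    print('disc',len(t),np.round(c,1),round(rad,1),'mid',((t.min(0)+t.max(0))/2).round(1),'mean',t.mean(0).round(1)); return c
E
python3 - <<'E'
from h import *
disc(12,20,(481.5,114))
cv2.imwrite('pics/w1.png',np.load('/tmp/wrist.npz')['im'][:,:,::-1])
plan(480.5,-200.3,130)
E
```

```text
zpct [  7.  168.7 210.5 218.8 227.8]
disc 789 [483.3 112.9] 12.9 mid [483.2 112.9  15.7] mean [482.7 112.8  17.1]
t 2.52 tcp [481.6 112.7 148.6] yaw_y 97.6 z [-0.002 -0.001 -1.   ] w 0.551 g 0.0 F [-0.1  1.   0.7]
shift units [ 0.708 -5.168  0.313]
```

View pics/w1.png

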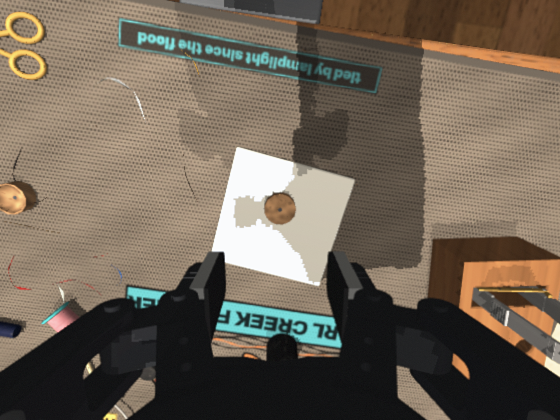

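Wrist view: tail disc at (280,208) on the tile, and the cupped face disc at the left edge (12,199). Next I go over the plain disc.

Request:
jog_arm(series=[[[0.08,-0.57,0.035],[0,0,0]],[[0.08,-0.57,0.035],[0,0,0]],[[0.08,-0.57,0.035],[0,0,0]],[[0.08,-0.57,0.035],[0,0,0]],[[0.08,-0.57,0.035],[0,0,0]],[[0.08,-0.57,0.035],[0,0,0]],[[0.08,-0.57,0.035],[0,0,0]],[[0.08,-0.57,0.035],[0,0,0]],[[0.08,-0.57,0.035],[0,0,0]],[[0,0,0],[0,0,0]]])

```text
time: 3.78
tool_pos: [482.0, -198.5, 131.0]
ee_rot: [0.0, -0.067, 0.998, -0.0]
contact_force: [0.3, 0.8, 0.2]
width: 0.549
grasp_force: 0.0
```

Request:
jog_arm(series=[[[0,0,0],[0,0,0]],[[0,0,0],[0,0,0]]])

```text
time: 4.03
tool_pos: [482.2, -195.3, 130.5]
ee_rot: [0.0, -0.07, 0.998, 0.0]
contact_force: [-0.2, 0.1, 0.1]
width: 0.55
grasp_force: 0.0
```

Run:
```python
from h import *
c=disc(4,12,(480.5,-200.3),25)
plan(c[0],c[1],22)
```

```text
zpct [ -1.3 171.1 195.4 202.4 210.9]
disc 847 [ 482.9 -201.5] 13.1 mid [ 482.6 -201.4    8. ] mean [ 482.2 -201.6    8.4]
t 4.08 tcp [ 482.1 -195.5  130.5] yaw_y 98.0 z [ 0.  0. -1.] w 0.547 g 0.0 F [-1.4 -0.1  0.6]
shift units [ 1.000e-03 -1.010e-01  1.808e+00]
```

Request:
jog_arm(series=[[[0,-0.1,0.3],[0,0,0]],[[0,0,0.5],[0,0,0]],[[0,0,0.5],[0,0,0]],[[0,0,0.3],[0,0,0]],[[0,0,0.15],[0,0,0]],[[0,0,0],[0,0,0]],[[0,0,0],[0,0,0]]])

```text
time: 4.95
tool_pos: [483.0, -203.1, 26.1]
ee_rot: [0.001, -0.069, 0.998, -0.0]
contact_force: [0.2, -0.1, 0.6]
width: 0.551
grasp_force: 0.0
```

Run:
```python
from h import *
plan(482.5,-201.4,21.5)
im,d,K,k1,C=cam('wrist','w2.png'); P=cloud(d,K,k1,C)
# lowest finger points
s=r.get_state()['tool_pos']
m=(d>0)&(np.hypot(P[...,0]-s[0],P[...,1]-s[1])<50)&(P[...,2]>9)&(P[...,2]<60)
t=P[m]; print(len(t),np.percentile(t[:,2],[0,2,10,50]))
```

```text
t 4.95 tcp [ 483.  -203.1   26.1] yaw_y 97.9 z [ 0.001 -0.    -1.   ] w 0.551 g 0.0 F [ 0.2 -0.1  0.6]
shift units [0.005 0.029 0.077]
6877 [ 9.00299225  9.26084504 10.58131303 39.64672132]
```

View pics/w2.png

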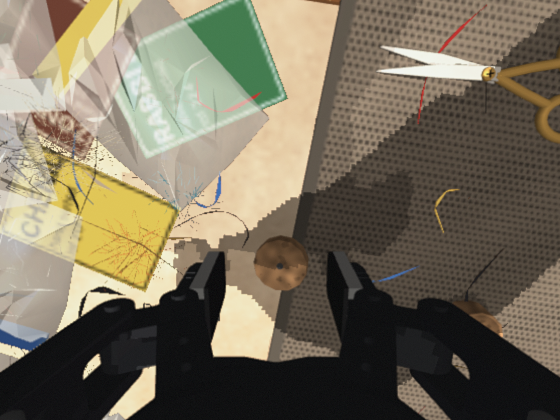

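The disc sits at (280,264), midway between the pads. Lower and close.

Request:
jog_arm(series=[[[0,0.02,0.08],[0,0,0]],[[0,0,0],[0,0,0]],[[0,0,0],[0,0,0]]])

```text
time: 5.38
tool_pos: [482.3, -201.6, 20.6]
ee_rot: [0.0, -0.069, 0.998, 0.0]
contact_force: [-0.3, 0.2, 0.4]
width: 0.548
grasp_force: 0.0
```

Request:
jog_arm(series=[[[0,0,0],[0,0,0]],[[0,0,0],[0,0,0]],[[0,0,0],[0,0,0]],[[0,0,0],[0,0,0]],[[0,0,0],[0,0,0]]], gripper=1, squeeze=20)

```text
time: 6.0
tool_pos: [482.3, -201.7, 20.6]
ee_rot: [0.0, -0.069, 0.998, -0.0]
contact_force: [-0.4, 0.4, 3.0]
width: 0.284
grasp_force: 19.6
```

Run:
```python
from h import *
plan(481.8,-199,130)
im,d,K,k1,C=cam('wrist'); P=cloud(d,K,k1,C)
for u in (225,235,245,250,310,320,330): print(u,[tuple(P[v,u].round(0).astype(int)) for v in (245,255,262,270,280)])
disc(4,12,(483,-202),25)
```

```text
t 6.0 tcp [ 482.3 -201.7   20.6] yaw_y 97.9 z [ 0. -0. -1.] w 0.284 g 19.6 F [-0.4  0.4  3. ]
shift units [ 0.003  0.045 -1.823]
225 [(np.int64(477), np.int64(-227), np.int64(-1)), (np.int64(483), np.int64(-227), np.int64(-2)), (np.int64(479), np.int64(-225), np.int64(13)), (np.int64(480), np.int64(-224), np.int64(20)), (np.int64(475), np.int64(-222), np.int64(38))]
235 [(np.int64(477), np.int64(-223), np.int64(-2)), (np.int64(475), np.int64(-221), np.int64(14)), (np.int64(475), np.int64(-220), np.int64(22)), (np.int64(475), np.int64(-219), np.int64(29)), (np.int64(475), np.int64(-218), np.int64(37))]
245 [(np.int64(476), np.int64(-218), np.int64(-2)), (np.int64(474), np.int64(-217), np.int64(14)), (np.int64(474), np.int64(-216), np.int64(22)), (np.int64(476), np.int64(-216), np.int64(25)), (np.int64(480), np.int64(-215), np.int64(27))]
250 [(np.int64(476), np.int64(-216), np.int64(-2)), (np.int64(481), np.int64(-215), np.int64(-2)), (np.int64(480), np.int64(-214), np.int64(7)), (np.int64(485), np.int64(-214), np.int64(5)), (np.int64(490), np.int64(-213), np.int64(6))]
310 [(np.int64(471), np.int64(-188), np.int64(2)), (np.int64(470), np.int64(-189), np.int64(15)), (np.int64(470), np.int64(-190), np.int64(22)), (np.int64(471), np.int64(-190), np.int64(29)), (np.int64(471), np.int64(-191), np.int64(37))]
320 [(np.int64(470), np.int64(-183), np.int64(1)), (np.int64(475), np.int64(-182), np.int64(1)), (np.int64(470), np.int64(-186), np.int64(23)), (np.int64(470), np.int64(-187), np.int64(30)), (np.int64(470), np.int64(-188), np.int64(37))]
330 [(np.int64(469), np.int64(-178), np.int64(1)), (np.int64(475), np.int64(-177), np.int64(0)), (np.int64(473), np.int64(-180), np.int64(13)), (np.int64(474), np.int64(-180), np.int64(19)), (np.int64(474), np.int64(-182), np.int64(29))]
zpct [ -2.   15.1  77.6  89.8 100. ]
disc 2612 [ 476.5 -203.1] 23.9 mid [ 482.7 -203.1    8. ] mean [ 481.4 -202.5    8.3]
```

Request:
jog_arm(series=[[[0,0,-0.3],[0,0,0]],[[0,0,-0.5],[0,0,0]],[[0,0,-0.5],[0,0,0]],[[-0.075,0.5,-0.4],[0,0,0]],[[-0.075,0.6,0],[0,0,0]],[[-0.075,0.6,0],[0,0,0]],[[-0.075,0.6,0],[0,0,0]],[[-0.075,0.6,0],[0,0,0]],[[-0.075,0.6,0],[0,0,0]],[[-0.075,0.6,0],[0,0,0]]])

```text
time: 7.35
tool_pos: [479.6, 47.3, 123.6]
ee_rot: [0.001, -0.069, 0.998, 0.0]
contact_force: [0.5, -0.5, -0.2]
width: 0.283
grasp_force: 19.5
```

Request:
jog_arm(series=[[[0,0.2,0],[0,0,0]],[[0,0,0],[0,0,0]],[[0,0,0],[0,0,0]],[[0,0,0],[0,0,0]]])

```text
time: 7.85
tool_pos: [478.0, 57.0, 122.6]
ee_rot: [0.0, -0.068, 0.998, -0.0]
contact_force: [-0.0, -0.2, -0.1]
width: 0.286
grasp_force: 19.5
```

Run:
```python
from h import *
c=disc(12,20,(482,113),25)
plan(c[0]-0.6,c[1],60)
```

```text
zpct [  6.9 161.1 177.1 185.6 194.3]
disc 941 [483.2 112.7] 12.9 mid [483.1 112.7  15.7] mean [482.6 112.3  17. ]
t 7.9 tcp [478.   57.2 122.6] yaw_y 97.8 z [ 0. -0. -1.] w 0.285 g 19.5 F [-1.4  0.1  0.2]
shift units [-0.202  0.907  1.043]
```

Request:
jog_arm(series=[[[-0.1,0.45,0.3],[0,0,0]],[[-0.1,0.455,0.4],[0,0,0]],[[0,0,0.34],[0,0,0]],[[0,0,0],[0,0,0]],[[0,0,0],[0,0,0]],[[0,0,0],[0,0,0]]])

```text
time: 8.65
tool_pos: [482.9, 113.4, 61.1]
ee_rot: [0.001, -0.069, 0.998, 0.0]
contact_force: [-1.1, -0.1, 0.6]
width: 0.285
grasp_force: 19.5
```

Run:
```python
from h import *
plan(482.6,112.6,37)
im,d,K,k1,C=cam('wrist'); cv2.imwrite('pics/w3.png',cv2.resize(im[200:340,180:380,::-1],(800,560)))
```

```text
t 8.65 tcp [482.9 113.4  61.1] yaw_y 97.9 z [ 0.001  0.001 -1.   ] w 0.285 g 19.5 F [-1.1 -0.1  0.6]
shift units [ 0.008 -0.013  0.401]
```

View pics/w3.png

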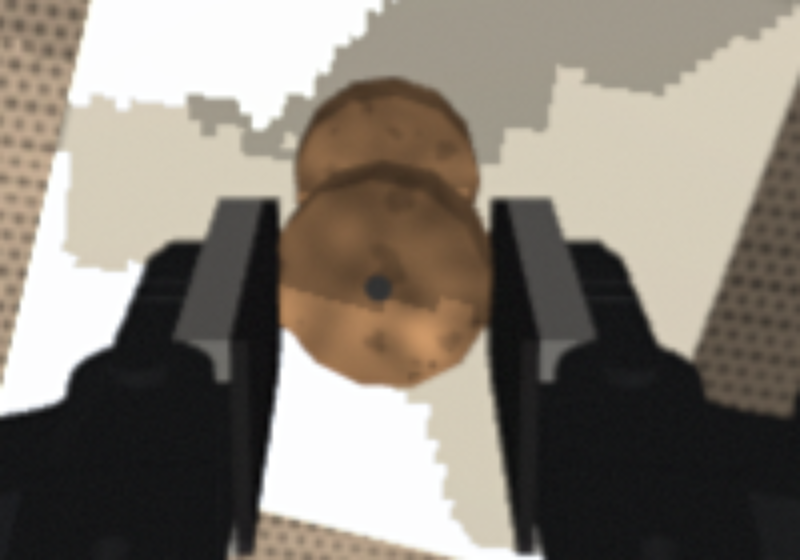

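The held disc and the tail disc below it are both centred at column ~387, so they are aligned; lower and release.

Request:
jog_arm(series=[[[0,-0.01,0.2],[0,0,0]],[[0,0,0.14],[0,0,0]],[[0,0,0.055],[0,0,0]],[[0,0,0],[0,0,0]],[[0,0,0],[0,0,0]],[[0,0,0],[0,0,0]]])

```text
time: 9.45
tool_pos: [482.6, 113.1, 36.4]
ee_rot: [0.0, -0.069, 0.998, -0.0]
contact_force: [0.2, -0.3, 3.6]
width: 0.279
grasp_force: 23.3
```

Run:
```python
from h import *
plan(482.6,112.6,36.5)
```

```text
t 9.45 tcp [482.6 113.1  36.4] yaw_y 97.9 z [ 0.  0. -1.] w 0.279 g 23.3 F [ 0.2 -0.3  3.6]
shift units [ 0.001 -0.008 -0.002]
```

Request:
jog_arm(series=[[[0,-0.005,0],[0,0,0]],[[0,0,0],[0,0,0]],[[0,0,0],[0,0,0]],[[0,0,0],[0,0,0]]], gripper=0)

```text
time: 9.95
tool_pos: [482.4, 112.7, 36.3]
ee_rot: [-0.0, -0.069, 0.998, -0.0]
contact_force: [-0.2, -0.2, -0.8]
width: 0.499
grasp_force: 0.0
```

Request:
jog_arm(series=[[[0,0,-0.2],[0,0,0]],[[0,0,-0.5],[0,0,0]],[[0,0,-0.5],[0,0,0]],[[0,-0.3,-0.4],[0,0,0]],[[0,0,0],[0,0,0]],[[0,0,0],[0,0,0]],[[0,0,0],[0,0,0]]], gripper=-0.1)

```text
time: 10.82
tool_pos: [484.3, 95.3, 131.7]
ee_rot: [-0.001, -0.069, 0.998, -0.0]
contact_force: [-0.5, 0.1, 0.0]
width: 0.552
grasp_force: 0.0
```

Run:
```python
from h import *
c=disc(20,30,(482,113),25)
im=np.load('/tmp/wrist.npz')['im']; cv2.imwrite('pics/w4.png',cv2.resize(im[100:310,140:420,::-1],(800,600)))
plan(501.9,-103.3,130)
```

```text
zpct [  7.1 151.1 190.3 201.3 211.2]
disc 947 [482.6 112.5] 13.0 mid [482.6 112.4  23.9] mean [482.3 112.2  25. ]
t 10.88 tcp [484.3  95.2 131.7] yaw_y 98.0 z [-0.001 -0.001 -1.   ] w 0.551 g 0.0 F [ 1.1  0.5 -0.4]
shift units [ 0.168 -3.318  0.03 ]
```

View pics/w4.png

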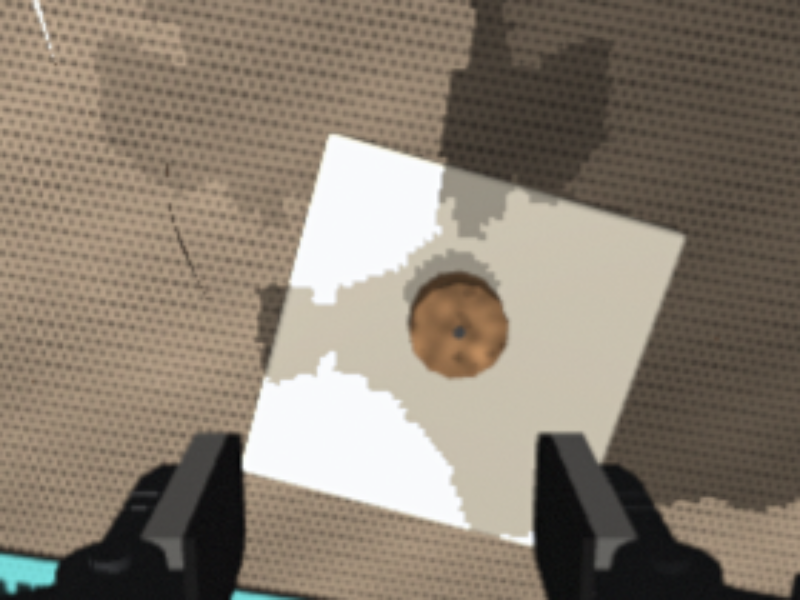

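The plain disc lies squarely on the tail disc at (458,330), about 0.6 mm off. On to the face disc.

Request:
jog_arm(series=[[[0.028,-0.55,0],[0,0,0]],[[0.028,-0.55,0],[0,0,0]],[[0.028,-0.55,0],[0,0,0]],[[0.028,-0.55,0],[0,0,0]],[[0.028,-0.55,0],[0,0,0]],[[0.028,-0.55,0],[0,0,0]],[[0,0,0],[0,0,0]],[[0,0,0],[0,0,0]],[[0,0,0],[0,0,0]]])

```text
time: 12.0
tool_pos: [502.2, -101.3, 132.2]
ee_rot: [-0.0, -0.07, 0.998, 0.0]
contact_force: [-0.0, 0.8, 0.4]
width: 0.547
grasp_force: 0.0
```

Run:
```python
from h import *
c=disc(4,16,(502,-103),25)
plan(c[0],c[1],24.5)
```

```text
zpct [  1.1 157.7 197.2 204.2 212.6]
disc 908 [ 502.6 -102.8] 14.6 mid [ 502.8 -102.7    9.5] mean [ 503.9 -103.9    9.8]
t 12.05 tcp [ 502.2 -101.4  132.2] yaw_y 98.0 z [-0.  0. -1.] w 0.552 g 0.0 F [ 0.8 -0.3 -0.3]
shift units [-0.004 -0.025  1.796]
```

Request:
jog_arm(series=[[[-0.005,-0.03,0.3],[0,0,0]],[[0,0,0.5],[0,0,0]],[[0,0,0.5],[0,0,0]],[[0,0,0.3],[0,0,0]],[[0,0,0.22],[0,0,0]],[[0,0,0],[0,0,0]],[[0,0,0],[0,0,0]],[[0,0,0],[0,0,0]]])

```text
time: 13.05
tool_pos: [503.4, -104.3, 24.0]
ee_rot: [0.001, -0.069, 0.998, 0.0]
contact_force: [0.1, -0.5, -0.5]
width: 0.551
grasp_force: 0.0
```

Run:
```python
from h import *
c=disc(10,13.5,(502.5,-103),16)
plan(c[0],c[1],22)
```

```text
zpct [ 1.3 10.1 85.1 92.  97. ]
disc 1045 [ 504.1 -103.4] 13.3 mid [ 504.1 -103.9   11.7] mean [ 504.8 -103.6   11.9]
t 13.1 tcp [ 503.3 -104.3   23.9] yaw_y 97.9 z [ 0.001  0.    -1.   ] w 0.55 g 0.0 F [0.  0.6 0.3]
shift units [-0.015  0.014  0.032]
```

Request:
jog_arm(series=[[[0,0.013,0.03],[0,0,0]],[[0,0,0],[0,0,0]],[[0,0,0],[0,0,0]]])

```text
time: 13.48
tool_pos: [502.7, -103.5, 21.5]
ee_rot: [0.0, -0.069, 0.998, -0.0]
contact_force: [0.7, 0.8, -0.0]
width: 0.546
grasp_force: 0.0
```

Request:
jog_arm(series=[[[0,0,0],[0,0,0]],[[0,0,0],[0,0,0]],[[0,0,0],[0,0,0]],[[0,0,0],[0,0,0]],[[0,0,0],[0,0,0]]], gripper=1)

```text
time: 14.1
tool_pos: [502.7, -103.5, 21.5]
ee_rot: [0.0, -0.069, 0.998, 0.0]
contact_force: [-1.3, 0.7, 4.8]
width: 0.293
grasp_force: 19.7
```

Run:
```python
from h import *
c=disc(9.5,13.5,(504,-103.6),16)
plan(482,60,110)
```

```text
zpct [ 2.8 11.4 78.5 88.6 94.4]
disc 1273 [ 502.8 -104.3] 15.4 mid [ 504.1 -104.    11.5] mean [ 504.9 -103.9   11.6]
t 14.15 tcp [ 502.7 -103.6   21.5] yaw_y 97.9 z [ 0. -0. -1.] w 0.293 g 19.7 F [-1.4 -0.1  5.1]
shift units [-0.034  2.748 -1.475]
```

Request:
jog_arm(series=[[[0,0,-0.3],[0,0,0]],[[0,0,-0.5],[0,0,0]],[[0,0.2,-0.5],[0,0,0]],[[-0.03,0.57,-0.1],[0,0,0]],[[-0.03,0.57,0],[0,0,0]],[[-0.03,0.57,0],[0,0,0]],[[-0.03,0.57,0],[0,0,0]],[[-0.025,0.57,0],[0,0,0]],[[0,0.57,0],[0,0,0]]])

```text
time: 15.28
tool_pos: [481.5, 113.8, 106.5]
ee_rot: [0.001, -0.069, 0.998, 0.0]
contact_force: [0.4, -0.5, 0.0]
width: 0.29
grasp_force: 19.7
```

Request:
jog_arm(series=[[[0,0,0.2],[0,0,0]],[[0,0,0.3],[0,0,0]],[[0,0,0.2],[0,0,0]],[[0,0,0],[0,0,0]],[[0,0,0],[0,0,0]],[[0,0,0],[0,0,0]]])

```text
time: 16.02
tool_pos: [481.8, 112.8, 64.0]
ee_rot: [0.0, -0.069, 0.998, 0.0]
contact_force: [-0.3, -0.1, -0.1]
width: 0.286
grasp_force: 19.8
```

Run:
```python
from h import *
plan(481.6,112.6,45.5)
im,d,K,k1,C=cam('wrist'); cv2.imwrite('pics/w5.png',cv2.resize(im[200:340,180:380,::-1],(800,560)))
```

```text
t 16.02 tcp [481.8 112.8  64. ] yaw_y 97.9 z [ 0.001  0.    -1.   ] w 0.286 g 19.8 F [-0.3 -0.1 -0.1]
shift units [ 0.003 -0.003  0.308]
```

View pics/w5.png

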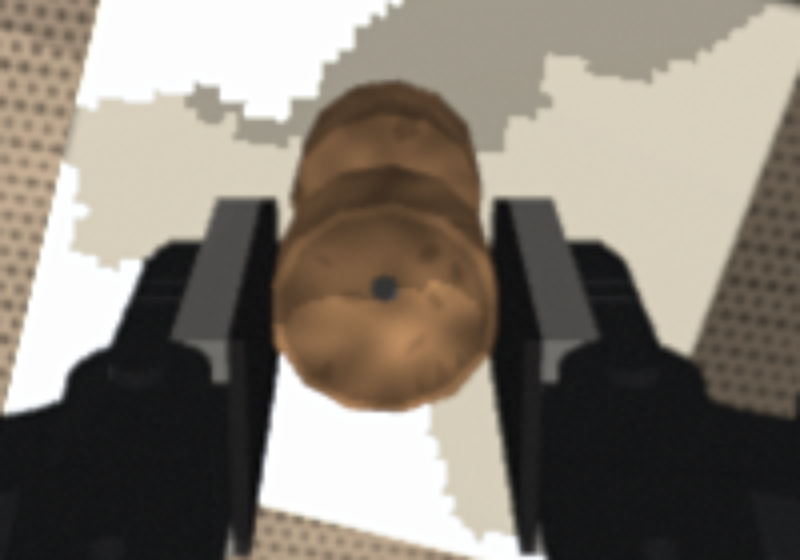

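Rim centre at about (385,303), aligned in column with the stack. Lower.

Request:
jog_arm(series=[[[0,-0.003,0.15],[0,0,0]],[[0,0,0.1],[0,0,0]],[[0,0,0.055],[0,0,0]],[[0,0,0],[0,0,0]],[[0,0,0],[0,0,0]],[[0,0,0],[0,0,0]]])

```text
time: 16.82
tool_pos: [481.3, 112.6, 45.0]
ee_rot: [-0.0, -0.069, 0.998, -0.0]
contact_force: [0.4, 0.2, -0.1]
width: 0.288
grasp_force: 20.7
```

Run:
```python
from h import *
plan(481.6,112.6,45.5)
p=imaging.camera_params('wrist');K=p['mtx'];k1=p['k1'];Tc=np.array(p['tool_from_camera'])
for u,v,h in((276.25,275.7,9.5),(276.7,269.5,12.6)):
    a=ray(K,k1,u,v); d=Tc[:3,:3]@np.r_[a,1]; o=Tc[:3,3]; print('tool xy',(o+d*(h-o[2])/d[2]).round(1))
```

```text
t 16.82 tcp [481.3 112.6  45. ] yaw_y 97.9 z [-0. -0. -1.] w 0.288 g 20.7 F [ 0.4  0.2 -0.1]
shift units [-0.005 -0.001 -0.008]
tool xy [-1.2 -0.3  9.5]
tool xy [ 0.3 -0.1 12.6]
```

Request:
jog_arm(series=[[[0,0,0.012],[0,0,0]],[[0,0,0],[0,0,0]],[[0,0,0],[0,0,0]]])

```text
time: 17.2
tool_pos: [481.4, 112.7, 44.8]
ee_rot: [-0.0, -0.069, 0.998, 0.0]
contact_force: [-3.0, 0.7, 6.5]
width: 0.289
grasp_force: 21.3
```

Request:
jog_arm(series=[[[0,0,0],[0,0,0]],[[0,0,0],[0,0,0]],[[0,0,0],[0,0,0]],[[0,0,0],[0,0,0]]], gripper=0)

```text
time: 17.7
tool_pos: [481.3, 112.6, 44.3]
ee_rot: [-0.0, -0.069, 0.998, -0.0]
contact_force: [0.3, -0.6, 0.3]
width: 0.496
grasp_force: 0.0
```

Request:
jog_arm(series=[[[0,0,-0.2],[0,0,0]],[[0,0,-0.5],[0,0,0]],[[0,0,-0.5],[0,0,0]],[[0,0.3,-0.3],[0,0,0]],[[0,0,0],[0,0,0]],[[0,0,0],[0,0,0]],[[0,0,0],[0,0,0]]], gripper=-0.2)

```text
time: 18.58
tool_pos: [478.5, 129.5, 133.6]
ee_rot: [-0.001, -0.069, 0.998, -0.0]
contact_force: [-0.4, 0.0, 0.1]
width: 0.601
grasp_force: 0.0
```

Run:
```python
from h import *
c=disc(33,40,(482,113),25)
im=np.load('/tmp/wrist.npz')['im']; cv2.imwrite('pics/w6.png',cv2.resize(im[100:310,140:420,::-1],(800,600)))
plan(517,289,200)
```

```text
zpct [  7.2 152.4 194.2 203.7 213.3]
disc 615 [482.5 112.2] 13.1 mid [482.4 112.1  36.1] mean [482.9 112.   35.5]
t 18.62 tcp [478.5 129.7 133.7] yaw_y 97.9 z [-0.001 -0.001 -1.   ] w 0.601 g 0.0 F [-1.  -0.1  0.1]
shift units [-0.998  2.542 -1.108]
```

View pics/w6.png

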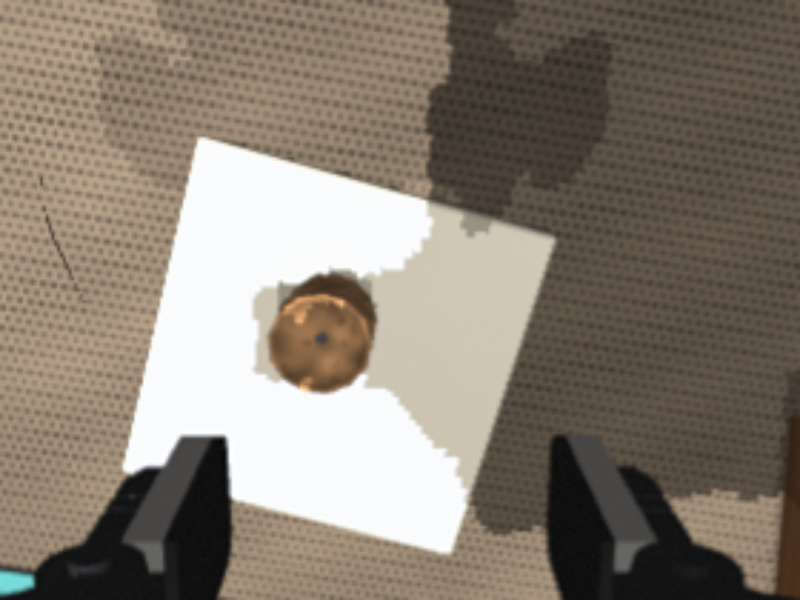

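Face disc is on top, cup up, at (321,342), about 0.3 mm off the plain disc. Now to the tweezers.

Request:
jog_arm(series=[[[0,0,-0.5],[0,0,0]],[[-0.2,0.4,-0.6],[0,0,0]],[[-0.2,0.54,0],[0,0,0]],[[-0.2,0.54,0],[0,0,0]],[[-0.2,0.54,0],[0,0,0]],[[-0.2,0.52,0],[0,0,0]],[[0,0,0],[0,0,0]],[[0,0,0],[0,0,0]],[[0,0,0],[0,0,0]]], gripper=-0.6)

```text
time: 19.75
tool_pos: [517.5, 288.3, 200.3]
ee_rot: [-0.0, -0.068, 0.998, -0.0]
contact_force: [0.1, 0.0, -0.2]
width: 0.797
grasp_force: 0.0
```

Run:
```python
from h import *
plan(517,289,150)
im,d,K,k1,C=cam('wrist','w7.png'); P=cloud(d,K,k1,C)
m=(d>0)&(np.hypot(P[...,0]-517,P[...,1]-289)<32)
for lo,hi in((52,60),(60,68),(68,76),(76,84),(84,92),(92,100),(100,108),(108,114),(114,124)):
    t=P[m&(P[...,2]>lo)&(P[...,2]<hi)]
    if len(t)<5: continue
    rc=cv2.minAreaRect(t[:,:2].astype(np.float32)); print(lo,len(t),t.min(0).round(1),t.max(0).round(1),[np.round(x,1) for x in rc])
t=P[(d>0)&(abs(P[...,2]-50)<3)&(np.hypot(P[...,0]-551,P[...,1]-296)<90)]; print('top',len(t),np.median(t[:,2]),cv2.minAreaRect(t[:,:2].astype(np.float32)))
```

```text
t 19.75 tcp [517.5 288.3 200.3] yaw_y 97.8 z [-0. -0. -1.] w 0.797 g 0.0 F [ 0.1  0.  -0.2]
shift units [0.006 0.013 0.839]
52 365 [488.1 258.2  52. ] [541.7 320.4  59.7] [array([514.4, 288.7]), array([49.8, 62.2]), np.float64(7.8)]
60 31 [507.6 267.4  60.1] [527.  309.6  67.8] [array([513.4, 287. ]), array([10.7, 44.5]), np.float64(23.1)]
68 35 [509.4 267.5  68.3] [525.  309.3  75.9] [array([515.7, 288.6]), array([ 9.1, 43.1]), np.float64(15.1)]
76 101 [509.6 268.1  76.2] [527.7 310.4  83.9] [array([518.4, 289.3]), array([11.9, 41.4]), np.float64(10.2)]
84 34 [510.1 270.9  84. ] [526.6 307.2  91.9] [array([518.2, 289.2]), array([11.1, 35.5]), np.float64(9.6)]
92 24 [510.2 272.3  92.1] [525.6 304.6  99.7] [array([513.8, 286.9]), array([ 9.4, 34.8]), np.float64(25.7)]
100 26 [510.3 272.6 100. ] [517.8 304.1 107.9] [array([513.1, 288.2]), array([ 2.3, 32.1]), np.float64(12.9)]
108 91 [510.7 273.9 108.1] [527.4 305.1 114. ] [array([518.9, 289.4]), array([12.1, 30.5]), np.float64(9.7)]
114 736 [510.6 274.8 114. ] [526.8 303.5 123.8] [array([518.8, 289.2]), array([12.3, 27.4]), np.float64(9.7)]
top 8375 51.15919844712573 ((554.5731201171875, 295.3697814941406), (130.7625274658203, 72.21084594726562), 9.530108451843262)
```

Request:
jog_arm(series=[[[-0.02,0.014,0],[0,0,-0.02]],[[0,0,0.4],[0,0,0]],[[0,0,0.5],[0,0,0]],[[0,0,0.5],[0,0,0]],[[0,0,0.37],[0,0,0]],[[0,0,0.2],[0,0,0]],[[0,0,0],[0,0,0]],[[0,0,0],[0,0,0]],[[0,0,0],[0,0,0]]])

```text
time: 20.92
tool_pos: [518.9, 291.0, 83.2]
ee_rot: [0.001, -0.085, 0.996, 0.0]
contact_force: [0.0, -0.4, -0.7]
width: 0.802
grasp_force: 0.0
```

```bash
cat >> h.py <<'E'
def bow(near,z0,z1,R=25):
    im,d,K,k1,C=cam('wrist'); P=cloud(d,K,k1,C)
    m=(d>0)&(np.hypot(P[...,0]-near[0],P[...,1]-near[1])<R)&(P[...,2]>z0)&(P[...,2]<z1)
    t=P[m]; print('bow',len(t)); 
    if len(t)>5: print('z pct',np.percentile(t[:,2],[50,90,98]).round(1),[np.round(x,1) for x in cv2.minAreaRect(t[:,:2].astype(np.float32))])
    return im,d,P
E
python3 - <<'E'
from h import *
plan(518.6,289.3,82)
im,d,P=bow((518.7,289.2),95,135)
cv2.imwrite('pics/w8.png',im[:,:,::-1])
for n in('scene','side'):
    im,d,K,k1,C=cam(n); P=cloud(d,K,k1,C)
E
```

```text
t 20.93 tcp [518.9 291.   83.2] yaw_y 99.7 z [ 0.001  0.001 -1.   ] w 0.802 g 0.0 F [ 0.  -0.4 -0.7]
shift units [ 0.009 -0.027  0.02 ]
bow 3747
z pct [119.6 121.7 122.3] [array([518.9, 289.5]), array([14.2, 32.8]), np.float64(11.1)]
```

Request:
jog_arm(series=[[[0.008,-0.025,0.02],[0,0,0]],[[0,0,0],[0,0,0]],[[0,0,0],[0,0,0]],[[0,0,0],[0,0,0]]], gripper=-0.06)

```text
time: 21.58
tool_pos: [518.2, 289.1, 81.0]
ee_rot: [0.0, -0.085, 0.996, -0.0]
contact_force: [-0.5, -0.3, 0.3]
width: 0.529
grasp_force: 0.0
```

Request:
jog_arm(series=[[[0,0,0],[0,0,0]],[[0,0,0],[0,0,0]],[[0,0,0],[0,0,0]]], gripper=0.02)

```text
time: 21.95
tool_pos: [518.2, 289.1, 81.1]
ee_rot: [0.0, -0.085, 0.996, -0.0]
contact_force: [1.2, -0.1, 1.2]
width: 0.491
grasp_force: 1.5
```

Request:
jog_arm(series=[[[0,0,0],[0,0,0]],[[0,0,0],[0,0,0]]], gripper=0.05)

```text
time: 22.2
tool_pos: [518.3, 289.1, 81.1]
ee_rot: [0.0, -0.085, 0.996, 0.0]
contact_force: [0.9, -0.3, 2.9]
width: 0.474
grasp_force: 2.9
```

Request:
jog_arm(series=[[[0,0,0],[0,0,0]],[[0,0,0],[0,0,0]]], gripper=0.08)

```text
time: 22.45
tool_pos: [518.3, 289.2, 81.2]
ee_rot: [0.0, -0.085, 0.996, 0.0]
contact_force: [0.5, -0.6, 4.0]
width: 0.46
grasp_force: 4.4
```

Request:
jog_arm(series=[[[0,0,-0.1],[0,0,0]],[[0,0,-0.15],[0,0,0]],[[0,0,-0.2],[0,0,0]],[[0,0,-0.2],[0,0,0]],[[0,0,-0.2],[0,0,0]],[[0,0,-0.2],[0,0,0]],[[0,0,-0.2],[0,0,0]],[[0,0,-0.1],[0,0,0]],[[0,0,0],[0,0,0]],[[0,0,0],[0,0,0]]])

```text
time: 23.7
tool_pos: [517.9, 288.9, 161.5]
ee_rot: [-0.0, -0.085, 0.996, -0.0]
contact_force: [-0.9, -0.4, -0.7]
width: 0.46
grasp_force: 2.1
```

Run:
```python
from h import *
plan(482.2,112.6,165)
s=r.get_state()['tool_pos']
im,d,P=bow(s[:2],s[2]+15,s[2]+50)
im,d,K,k1,C=cam('side','s9.png'); P=cloud(d,K,k1,C)
m=(d>0)&(np.hypot(P[...,0]-s[0],P[...,1]-s[1])<30)&(P[...,2]>58)&(P[...,2]<s[2]-22)
t=P[m]; print(len(t),np.percentile(t[:,2],[0,2,5,20,50]).round(1))
for z in range(60,150,8):
    q=t[(t[:,2]>z)&(t[:,2]<z+8)]
    if len(q)>2: y=(q[:,:2]-s[:2])@np.array([-.168,.986]); x=(q[:,:2]-s[:2])@np.array([.986,.168]); print(z,len(q),'y',y.min().round(1),y.max().round(1),'x',x.mean().round(1))
```

```text
t 23.7 tcp [517.9 288.9 161.5] yaw_y 99.7 z [-0.001 -0.    -1.   ] w 0.46 g 2.1 F [-0.9 -0.4 -0.7]
shift units [ 1.083 -2.797 -0.056]
bow 5257
z pct [197.5 201.9 208.3] [array([515.6, 288.3]), array([28.6, 46.4]), np.float64(9.9)]
174 [ 92.6  94.3  95.8 102.5 116.1]
92 22 y -20.9 19.7 x -1.1
100 35 y -20.3 19.6 x -0.8
108 30 y -19.9 18.8 x -0.9
116 28 y -19.3 18.6 x -0.9
124 23 y -18.2 20.0 x -0.3
132 36 y -23.2 19.8 x -4.0
```

Request:
jog_arm(series=[[[0.1,-0.25,0],[0,0,0]],[[0.15,-0.4,0],[0,0,0]],[[0.15,-0.4,0],[0,0,0]],[[0.15,-0.4,0],[0,0,0]],[[0.15,-0.4,0],[0,0,0]],[[0.15,-0.4,0],[0,0,0]],[[0.13,-0.35,0],[0,0,0]],[[0.1,-0.2,0],[0,0,0]],[[0,0,0],[0,0,0]],[[0,0,0],[0,0,0]]])

```text
time: 25.05
tool_pos: [482.8, 113.5, 162.1]
ee_rot: [0.0, -0.085, 0.996, 0.0]
contact_force: [0.3, 0.6, -1.4]
width: 0.461
grasp_force: 2.1
```

```bash
cat > tw.py <<'E'
from h import *
# tweezers-y/x of legs and stack relative to TCP from fixed cameras
def tw(lo,hi,step=8):
    s=r.get_state()['tool_pos']
    for n in('side','scene'):
        im,d,K,k1,C=cam(n); P=cloud(d,K,k1,C)
        m=(d>0)&(np.hypot(P[...,0]-s[0],P[...,1]-s[1])<32)
        t=P[m]; Y=(t[:,:2]-s[:2])@np.array([-.168,.986]); X=(t[:,:2]-s[:2])@np.array([.986,.168])
        for z in range(lo,hi,step):
            k=(t[:,2]>z)&(t[:,2]<z+step)
            if k.sum()>2: print(n,z,k.sum(),'y',Y[k].min().round(1),Y[k].max().round(1),'x',X[k].min().round(1),X[k].max().round(1))
E
python3 - <<'E'
from tw import *
plan(482.2,112.6,130)
tw(20,38,6); tw(84,132,8)
E
```

```text
t 25.05 tcp [482.8 113.5 162.1] yaw_y 99.8 z [ 0.  0. -1.] w 0.461 g 2.1 F [ 0.3  0.6 -1.4]
shift units [ 0.012 -0.013  0.535]
side 20 25 y -13.9 3.4 x -13.5 10.3
side 26 37 y -14.7 9.4 x -14.6 10.8
side 32 68 y -12.7 15.4 x -14.3 10.7
scene 20 14 y -12.7 5.6 x -14.3 -2.4
scene 26 34 y -13.0 8.5 x -14.6 7.0
scene 32 66 y -12.5 13.6 x -14.7 10.0
side 92 28 y -17.6 20.8 x -7.6 6.3
side 100 40 y -19.7 19.5 x -7.6 5.7
side 108 36 y -17.7 18.8 x -7.6 7.2
side 116 38 y -19.1 18.6 x -8.0 7.3
side 124 33 y -18.8 19.4 x -7.7 6.3
scene 92 17 y -18.4 18.5 x -8.0 5.2
scene 100 24 y -17.7 20.0 x -7.9 5.3
scene 108 22 y -18.1 18.1 x -8.8 7.4
scene 116 20 y -18.2 19.8 x -7.2 7.7
scene 124 18 y -17.0 18.7 x -8.2 7.0
```

Request:
jog_arm(series=[[[0.012,-0.013,0.2],[0,0,0]],[[0,0,0.25],[0,0,0]],[[0,0,0.25],[0,0,0]],[[0,0,0.14],[0,0,0]],[[0,0,0],[0,0,0]],[[0,0,0],[0,0,0]],[[0,0,0],[0,0,0]]])

```text
time: 26.12
tool_pos: [482.4, 111.8, 112.1]
ee_rot: [0.0, -0.085, 0.996, 0.0]
contact_force: [0.2, 0.1, -0.3]
width: 0.459
grasp_force: 2.1
```

Run:
```python
from tw import *
plan(482.0,112.7,80)
im,d,K,k1,C=cam('wrist'); np.save('/tmp/w.npy',im)
cv2.imwrite('pics/w10.png',cv2.resize(im[150:360,170:390,::-1],(800,600)))
tw(24,38,7); tw(42,90,8)
```

```text
t 26.12 tcp [482.4 111.8 112.1] yaw_y 99.7 z [ 0.001  0.    -1.   ] w 0.459 g 2.1 F [ 0.2  0.1 -0.3]
shift units [0.005 0.016 0.535]
side 24 25 y -10.4 6.8 x -13.4 7.0
side 31 55 y -12.1 14.2 x -13.9 6.3
scene 24 32 y -10.8 11.5 x -14.2 7.4
scene 31 61 y -11.6 15.1 x -13.8 10.1
side 42 27 y -17.5 20.8 x -6.7 6.1
side 50 32 y -18.2 20.0 x -6.3 6.4
side 58 33 y -17.5 19.7 x -6.7 6.2
side 66 29 y -17.7 18.9 x -6.1 6.6
side 74 22 y -18.0 19.3 x -5.9 6.3
side 82 45 y -24.9 19.6 x -9.3 7.3
scene 42 18 y -18.7 19.6 x -8.5 7.0
scene 50 21 y -18.3 19.6 x -8.1 6.4
scene 58 19 y -17.7 18.9 x -7.9 4.1
scene 66 21 y -17.7 18.8 x -7.7 7.0
scene 74 14 y -17.1 19.1 x -6.5 6.2
scene 82 30 y -26.9 18.8 x -10.7 5.8
```

View pics/w10.png

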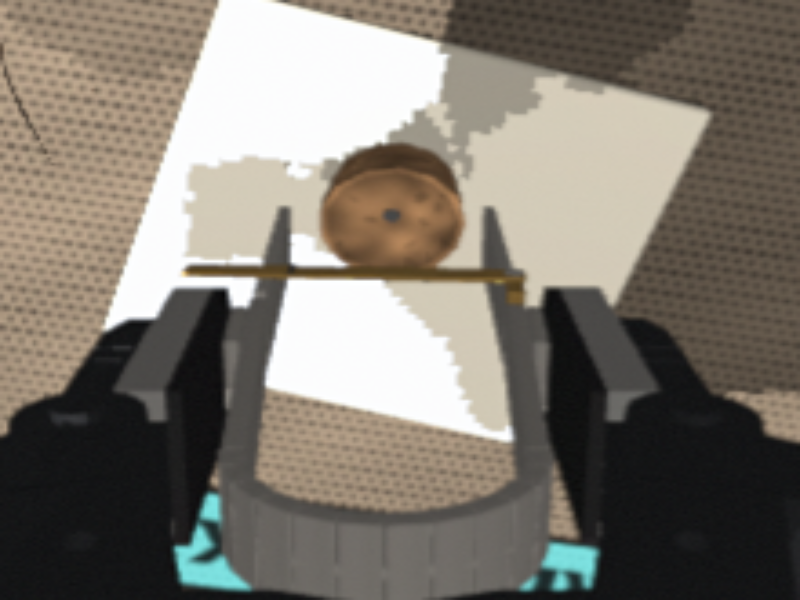

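The blade tips at (290,208) and (485,208) straddle the stack (centre 392,215), which lies about 0.8 mm towards +y. I'll correct that and lower.

Request:
jog_arm(series=[[[0,0.014,0.03],[0,0,0]],[[0,0,0.1],[0,0,0]],[[0,0,0.12],[0,0,0]],[[0,0,0.12],[0,0,0]],[[0,0,0.1],[0,0,0]],[[0,0,0.04],[0,0,0]],[[0,0,0],[0,0,0]],[[0,0,0],[0,0,0]],[[0,0,0],[0,0,0]]])

```text
time: 27.5
tool_pos: [482.1, 112.6, 81.2]
ee_rot: [0.0, -0.085, 0.996, 0.0]
contact_force: [0.4, 0.2, -0.0]
width: 0.462
grasp_force: 2.1
```

Run:
```python
from tw import *
plan(482.2,112.6,79.5)
im,d,K,k1,C=cam('wrist'); P=cloud(d,K,k1,C)
tw(8,56,8)
def gauge(im):
    # brass pixels -> bar row; profile along it
    h=cv2.cvtColor(im,cv2.COLOR_RGB2HSV); sub=im[225:275,200:340].astype(int)
    m=((sub[...,0]-sub[...,2])>35)&(h[225:275,200:340,1]>110)
    ys,xs=np.nonzero(m); print('brass rows',np.bincount(ys).argsort()[-4:]+225,'cols',xs.min()+200,xs.max()+200)
    return
gauge(im)
for v in range(242,252): print(v,' '.join('%3d'%x for x in im[v,208:312:2].mean(-1)))
```

```text
t 27.5 tcp [482.1 112.6  81.2] yaw_y 99.7 z [ 0.  0. -1.] w 0.462 g 2.1 F [ 0.4  0.2 -0. ]
shift units [-0.002 -0.     0.029]
side 8 67 y -31.8 27.2 x -31.1 31.7
side 16 35 y -17.6 6.0 x -12.3 6.3
side 24 38 y -18.3 10.3 x -13.5 7.1
side 32 57 y -18.4 19.3 x -13.7 6.8
side 40 24 y -17.7 19.3 x -6.5 6.5
side 48 29 y -23.5 18.9 x -9.3 7.0
scene 8 114 y -29.7 30.1 x -30.8 31.5
scene 16 26 y -17.2 20.1 x -13.3 4.7
scene 24 42 y -17.3 19.9 x -13.9 7.7
scene 32 69 y -17.5 18.7 x -14.8 10.4
scene 40 19 y -17.5 19.2 x -7.9 7.2
scene 48 21 y -25.8 18.8 x -9.1 7.3
brass rows [243 244 246 245] cols 220 313
242 201 199 199 199 200 200 196 124 118 120 120 129 132 133 132 132 133  97  72  72  68 105 166 100  76  80  87 101 114 119 116 116 115  80  71  73 103 119 131 132 123 114 110 110 102 124 191 141  72  75  79 134
243 200 200 199 199 200 200 164  67  63  62  63  70  73  72  71  73  74  70  63  63  62  47  98  72  64  64  67  72  78  81  77  79  79  69  65  65  78  86 100 101 100  94  92  97  90 109 168 127  70  75  78 115
244 201 200 199 200 200 199 125  60  60  61  61  62  62  62  61  61  61  
[... 922 characters left out ...]
 104 106 106 102  91  92  89  87  95  97 117 119  85  89 121  74
249 199 199 199 199 200 199 199 199 200 200 200 200 200 200 201 201 127  81  78  76  89 201 199 128  91  91  95 100 106 108 107 108 110 112 112 118 120 120 116 110 101  92  84  77  78 108 182 184  86  78  93  64
250 199 199 199 200 198 141 137 137 136 136 127 121 139 200 199 199 113  82  78  76 111 202 199 131  96  94  98 102 106 106 106 106 108 114 119 127 128 126 120 111 101  88  78  73  73 122 201 200  95  72  73  61
251 197 199 198 201 181  88  87  83  83  84  61  41  77 200 207 210 104  92  78  74 176 231 200 133 102  98 102 104 106 107 104 101 105 114 123 131 133 131 121 111  97  85  69  65  78 129 201 199  98  72  73  61
```

Request:
jog_arm(series=[[[0,0,0.03],[0,0,0]],[[0,0,0],[0,0,0]],[[0,0,0],[0,0,0]]], gripper=0.11)

```text
time: 28.02
tool_pos: [481.9, 112.5, 79.2]
ee_rot: [-0.0, -0.085, 0.996, -0.0]
contact_force: [-0.4, -0.0, -0.3]
width: 0.446
grasp_force: 2.7
```

Request:
jog_arm(series=[[[0,0,0],[0,0,0]],[[0,0,0],[0,0,0]]], gripper=0.14)

```text
time: 28.28
tool_pos: [481.9, 112.5, 79.2]
ee_rot: [-0.0, -0.085, 0.996, 0.0]
contact_force: [0.1, -0.3, -0.5]
width: 0.429
grasp_force: 3.5
```

Request:
jog_arm(series=[[[0,0,0],[0,0,0]],[[0,0,0],[0,0,0]]], gripper=0.16)

```text
time: 28.52
tool_pos: [481.9, 112.6, 79.2]
ee_rot: [0.0, -0.085, 0.996, 0.0]
contact_force: [0.0, 0.6, 0.2]
width: 0.421
grasp_force: 4.6
```

```bash
cat > g.py <<'E'
from tw import *
plan(482.1,112.6,79)
im,d,K,k1,C=cam('wrist'); cv2.imwrite('pics/g%d.png'%(r.get_state()['time']*100),im[:,:,::-1])
for v in range(240,254): print(v,' '.join('%3d'%x for x in im[v,220:270].mean(-1)))
tw(8,48,8)
E
python3 g.py
```

```text
t 28.52 tcp [481.9 112.6  79.2] yaw_y 99.7 z [ 0.  0. -1.] w 0.421 g 4.6 F [0.  0.6 0.2]
shift units [-0.003  0.     0.004]
240 201 200 201 201 201 202 200 200 201 200 200 201 201 201 201 201 201 200 201 201 201 200 202 200 202 202 183 119  82  82  81  81  78  80  99 109  99  93  98 101 106 111 117 119 122 123 124 125 125 127
241 202 203 202 203 203 203 202 203 202 203 203 202 202 204 202 202 202 203 203 202 202 202 203 202 203 202 153  98  82  82  80  79  82  89 103 102  90  89  94 100 104 110 114 118 122 123 125 126 125 125
242 200 200 199 200 200 200 200 200 200 200 200 201 200 199 200 200 201 200 200 200 200 199 200 200 202 199 131  84  82  82  80  81  82  96 102  93  83  86  90  95 100 105 109 113 118 121 123 124 124 124
243 121 120 120 119 121 119 121 119 120 121 118 120 119 120 119 120 119 120 129 133 133 133 133 133 133 119  74  63  70  70  69  68  69  77  78  72  70  70  74  74  77  80  82  85  94  97 100 100 100  99
244  63  62  63  65  65  66  64  64  63  64  64  63  63  64  64  64  63  65  71  73  73  73  74  74  73  55  42  58  63  62  61  61  63  63  63  62  60  62  62 
[... 1544 characters left out ...]
177 208 248 254 254 255 220 131 113 109  88  79  79  80  80  81 111 120 105  89  91  97  99 100 102 105 106 108 108 107 105 106 104
253 116  79  77  77  76  74  75  74  75  75  72  47  23  17  14   9  61 188 220 252 254 255 255 214 126 108 103  85  78  80  79  77  81 113 122 112  97  96 100 103 104 106 106 107 107 109 107 105 104 102
side 8 69 y -27.6 19.5 x -27.6 31.8
side 16 29 y -15.5 4.4 x -12.3 11.5
side 24 34 y -16.0 9.1 x -13.6 12.4
side 32 51 y -15.3 15.9 x -13.2 5.5
side 40 26 y -16.1 18.7 x -8.1 5.3
scene 8 130 y -31.4 30.3 x -30.3 30.5
scene 16 20 y -13.7 16.9 x -13.1 4.0
scene 24 31 y -14.4 16.5 x -13.1 1.9
scene 32 55 y -14.7 16.4 x -13.8 9.7
scene 40 19 y -14.4 17.5 x -10.4 5.0
```

The dark line (column 245.6) stands at the right leg's outer edge. A slight further squeeze.

Request:
jog_arm(series=[[[0,0,0],[0,0,0]],[[0,0,0],[0,0,0]],[[0,0,0],[0,0,0]]], gripper=0.175)

```text
time: 29.05
tool_pos: [481.9, 112.5, 79.2]
ee_rot: [0.0, -0.085, 0.996, 0.0]
contact_force: [-0.2, 0.8, 1.9]
width: 0.414
grasp_force: 5.9
```

```bash
python3 g.py | grep -E '^(t|24[0-9]|side|scene)' | cut -c1-230
python3 - <<'E'
from h import *
s=r.get_state()['tool_pos']; im,d,K,k1,C=cam('side'); 
# tip rows: project expected leg tip at z=6..16 for nearer (-y) blade, brightness column
p=imaging.camera_params('side'); W=np.array(p['world_to_cam'])
a=np.array([-.168,.986])
for z in (7,9,11,13,16,20,30):
    X=np.r_[s[:2]-14.5*a,z,1]; c=(W@X)[:3]; uv=cv2.projectPoints(c[None],np.zeros(3),np.zeros(3),np.array(p['mtx']),np.array([p['k1'],0,0,0.]))[0].ravel(); u,v=np.round(uv).astype(int)
    print(z,(u,v),[int(x) for x in im[v,u-8:u+9].mean(-1)], [int(x) for x in im[v,u-8:u+9,0].astype(int)-im[v,u-8:u+9,2]])
E
```

```text
t 29.05 tcp [481.9 112.5  79.2] yaw_y 99.7 z [ 0.  0. -1.] w 0.414 g 5.9 F [-0.2  0.8  1.9]
240 200 201 201 201 202 200 201 202 201 201 201 201 201 201 201 201 201 200 201 201 201 201 201 201 201 202 201 152  97  82  83  80  77  77  81 104 107  95  93  98 104 108 113 117 120 122 125 126 125 126
241 202 202 203 202 202 202 203 203 202 202 202 202 202 202 202 203 202 202 202 202 202 203 202 202 203 203 199 135  85  82  83  80  78  80  97 105  97  89  92  97 102 107 112 116 119 122 124 125 126 126
242 200 201 201 201 200 201 200 200 201 199 200 200 200 201 200 200 200 200 200 200 202 201 201 201 199 181 175 118  82  81  82  81  79  88 100  99  87  84  88  92  98 102 108 113 116 120 122 123 123 125
243 133 133 134 134 132 134 133 134 133 133 133 134 134 133 134 133 133 133 133 132 132 133 132 133 130 105 100  80  71  71  69  69  71  78  84  80  73  74  75  78  81  85  89  91  94  97  98 100  99 100
244  72  71  73  73  75  75  74  73  73  74  73  73  73  73  73  73  73  73  73  73  73  73  74  74  64  47  57  61  62  62  61  62  63  64  66  64  63  63  63  64  66  66  66  67  68  69  69 
[... 1955 characters left out ...]
np.int64(279), np.int64(244)) [138, 120, 85, 71, 68, 76, 79, 81, 87, 115, 151, 166, 172, 177, 216, 246, 248] [22, 23, 28, 32, 26, 14, 11, 13, 17, 17, 24, 27, 27, 26, 10, -1, -1]
16 (np.int64(279), np.int64(243)) [110, 81, 59, 58, 62, 73, 77, 76, 77, 82, 107, 146, 169, 176, 205, 240, 248] [23, 29, 36, 37, 28, 16, 8, 8, 8, 9, 16, 24, 28, 27, 14, 0, -2]
20 (np.int64(279), np.int64(241)) [96, 62, 57, 60, 63, 71, 76, 76, 76, 76, 83, 123, 167, 172, 175, 203, 235] [26, 35, 40, 39, 30, 13, 8, 6, 7, 8, 16, 25, 28, 28, 26, 15, 1]
30 (np.int64(279), np.int64(238)) [81, 60, 65, 65, 69, 76, 77, 76, 76, 79, 103, 145, 169, 173, 171, 171, 172] [28, 39, 45, 44, 33, 16, 8, 7, 8, 8, 15, 25, 28, 27, 28, 28, 28]
```

Run:
```python
from h import *
plan(481.9,112.5,79.2)
disc(32,40,(482,113),15)
print(order.hand_in())
```

```text
t 29.25 tcp [481.9 112.5  79.2] yaw_y 99.7 z [ 0. -0. -1.] w 0.411 g 5.9 F [-0.5  0.4  0.6]
shift units [0.001 0.    0.   ]
zpct [ 25.7  84.6 119.4 145.2 151.9]
disc 1278 [481.6 112.7] 14.9 mid [482.4 112.3  35.9] mean [482.7 112.4  34.9]
the job is handed in; nothing more can be done
None
```

The three-disc stack is built, the tweezers hold it with the legs at the gauge line and the tips about 4 mm above the tile, and the job is handed in; the hand-in returned no pass or fail.

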